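# Sort the returned books into their colour trays

## Robot

A 7-joint arm with a two-finger parallel gripper is mounted at the origin on the work surface. World frame = base frame: x ahead of the robot, y to its left, z up, the work surface at z = 0. Lengths are in mm, angles in rad, forces in N, time in s.
With the tool pointing down it reaches from about 350 to 900 mm from the base axis. Payload 8.1 kg.
Tool frame: the origin (TCP) lies midway between the tips of the shut fingers; the grasp point (between the pads) lies 19 mm behind it; z points along the fingers, y is the line along which they close (so a half turn about z gives the same grasp; the last joint's range is limited). The gripper opens to 85 mm and grips with 20 to 120 N. Pads are 22 mm wide; open, the fingers measure 114 mm over their backs; the gripper's body (76 mm by 85 mm) begins 54 mm behind the grasp point. The pads swing forward as they close: fully open they stand 13 mm farther back than shut.
Start: joints at [-1.283, 0.434, 0.025, 1.573, -0.012, 1.134, -0.075], TCP at [238.108, 577.881, 231.323] pointing down, gripper open.
Joint ranges: [-2.62, 2.62], [-0.44, 2.09], [-1.27, 1.32], [0.08, 2.57], [-1.32, 4.46], [0.12, 2], [-2.74, 2.74]. Speed limits (rad/s): [2.22, 2.22, 3.01, 3.01, 3.14, 3.14, 3.14].

## Interface

Orientations are given as a unit quaternion [w, x, y, z].
In Python, from cell import arm gives the robot as it stands. The module is installed in compiled form; this text tells all that it offers.
- The arm moves only by the tool move_arm, never from a script. Its argument "rows" is one flat list of numbers, 5 for each row, row after row: the shift along the tool's x, y, z scaled (see below), then the turn about the tool's z scaled (see below), then the closure, from 0 (fully open) to 1 (shut). In form: [x, y, z, roll, fingers, x, y, z, roll, fingers, ...]. A call has 1 to 20 rows; each row is the pose to reach, as a shift and turn from the pose commanded when the call began, along the tool's axes at that moment; what a row does not reach only later rows make up. The controller multiplies each number of a shift by 0.4 m and each number of a turn by 90 degrees. A row lasts 1/10 s, in which the tool goes at most 50 mm and 8.59 degrees, less where a joint would pass 70% of its speed; a pose out of reach is approached as far as the arm can. A call with a number of a shift or a turn outside -1 to 1 is refused whole. A call with a gripper value outside its range is refused whole. The fingers move at their own pace and stop on an object; "newtons" is the grip in N (left out, the last holds). Time passes only in rows, so rows that repeat a pose let the fingers close. It gives the time, the measured TCP pose, the force, the opening and the grip force at its end, in the units of the state.
- arm.observe(): the state, without advancing time (a new reading comes with each control period).
- arm.camera(name): name is "scene" or "top"; returns a dict with "frame" (480x640x3 uint8, red, green, blue), "depth" (480x640 float32, mm along the optical axis (not along the pixel's ray), 0 where there is no reading), "K" (3x3 intrinsics, pixels), "dist" ([k1, k2, p1, p2, k3] as OpenCV has them; the pictures are not rectified), "R" (3x3) and "t" (3): a world point X has camera coordinates R X + t. Camera axes: x right, y down, z forward; pixel columns grow to the right and rows downward; lengths in mm; the calibration is good to about 2 mm. A picture is of the moment at which its call begins.
- arm.hand_in(): hands the job in; it is judged then, once.
The state is a dict: "t": time; "joint_pos": joint angles; "qvel": joint speeds; "joint_torque": joint torques, N m; "tcp_pos": TCP position; "tool_rot": TCP orientation; "contact_force": force on the tool from outside, world axes, zero at the start; "torque": the same for the moment, N m; "opening": finger opening in mm; "grasp_force": force on a finger pad.
Only numpy, scipy, OpenCV 4.12 (cv2) and the standard library are available. Lean on these libraries where they do the work, as an engineer would, in place of code of your own. Each camera call takes 0.05 s, during which the arm holds its last target. There are 200 camera calls.

## Task

Sort the four returned books on the library desk: stand each one, spine up, in the tray of its own colour, all the way down on the tray's floor and free-standing. Lower each book into its tray before letting go, do not drop or knock over any book, and leave the mug and the stapler where they are.

Things in the scene. Friction and masses are not known exactly. Their poses are not given: they have to be found in the camera images.
- book_red: small thick red hardback, a loose rigid block 130 mm long (its x), 40 mm thick (its y), 100 mm tall (its z), 0.2 to 0.42 kg, standing on its fore-edge with the red spine on top. Origin: centre of its underside; x along the spine, y across the thickness, z up towards the spine. Grasp it from above across the 40 mm.
- book_blue: small thick blue hardback, a loose rigid block 130 mm long (its x), 40 mm thick (its y), 100 mm tall (its z), 0.2 to 0.42 kg, standing on its fore-edge with the blue spine on top. Origin: centre of its underside; x along the spine, y across the thickness, z up towards the spine. Grasp it from above across the 40 mm.
- book_green: small thick green hardback, a loose rigid block 130 mm long (its x), 40 mm thick (its y), 100 mm tall (its z), 0.2 to 0.42 kg, standing on its fore-edge with the green spine on top. Origin: centre of its underside; x along the spine, y across the thickness, z up towards the spine. Grasp it from above across the 40 mm.
- book_yellow: small thick yellow hardback, a loose rigid block 130 mm long (its x), 40 mm thick (its y), 100 mm tall (its z), 0.2 to 0.42 kg, standing on its fore-edge with the yellow spine on top. Origin: centre of its underside; x along the spine, y across the thickness, z up towards the spine. Grasp it from above across the 40 mm.
- slot_red: red plastic sorting tray, open on top, fixed to the desk: outside 158 mm long (its x), 68 mm wide (its y), 40 mm high; walls and floor 4 mm, so the inside is 150 x 60 mm with its floor 4 mm above the desk. A book stands in it lengthwise, either end first, its top 60 mm above the walls. Origin: centre of its underside on the desk; z up.
- slot_blue: blue plastic sorting tray, open on top, fixed to the desk: outside 158 mm long (its x), 68 mm wide (its y), 40 mm high; walls and floor 4 mm, so the inside is 150 x 60 mm with its floor 4 mm above the desk. A book stands in it lengthwise, either end first, its top 60 mm above the walls. Origin: centre of its underside on the desk; z up.
- slot_green: green plastic sorting tray, open on top, fixed to the desk: outside 158 mm long (its x), 68 mm wide (its y), 40 mm high; walls and floor 4 mm, so the inside is 150 x 60 mm with its floor 4 mm above the desk. A book stands in it lengthwise, either end first, its top 60 mm above the walls. Origin: centre of its underside on the desk; z up.
- slot_yellow: yellow plastic sorting tray, open on top, fixed to the desk: outside 158 mm long (its x), 68 mm wide (its y), 40 mm high; walls and floor 4 mm, so the inside is 150 x 60 mm with its floor 4 mm above the desk. A book stands in it lengthwise, either end first, its top 60 mm above the walls. Origin: centre of its underside on the desk; z up.
- mug: bystander: white ceramic mug, loose, rim radius 40 mm, 95 mm high, handle towards its +y; origin at the centre of its underside
- stapler: bystander: black stapler, loose, 150 mm long (its x), 40 mm wide, about 60 mm high; origin at the centre of its underside

How it is judged (in metres and radians):
At the end, for the whole second after the job is handed in: Each book stands in the tray of its own colour: within 18 mm of the tray's centre, lengthwise in it, its underside less than 10 mm above the tray's underside (on the floor), upright within 0.12 rad with the spine on top, released and at rest (horizontal distance between book_red and slot_red below 0.018 m and z of book_red in the frame of slot_red below 0.01 m and angle between each of book_red, book_blue, book_green, book_yellow's own z axis and vertical below 0.12 rad and angle between the x axis of book_red and the x axis of slot_red, either way round below 0.3 rad and linear speed of each of book_red, book_blue, book_green, book_yellow below 0.02 m/s and contact force between the fingers and book_red below 0.1 N and horizontal distance between book_blue and slot_blue below 0.018 m and z of book_blue in the frame of slot_blue below 0.01 m and angle between the x axis of book_blue and the x axis of slot_blue, either way round below 0.3 rad and contact force between the fingers and book_blue below 0.1 N and horizontal distance between book_green and slot_green below 0.018 m and z of book_green in the frame of slot_green below 0.01 m and angle between the x axis of book_green and the x axis of slot_green, either way round below 0.3 rad and contact force between the fingers and book_green below 0.1 N and horizontal distance between book_yellow and slot_yellow below 0.018 m and z of book_yellow in the frame of slot_yellow below 0.01 m and angle between the x axis of book_yellow and the x axis of slot_yellow, either way round below 0.3 rad and contact force between the fingers and book_yellow below 0.1 N); the robot touches nothing.
It fails at once if a book is dropped: let go with its underside more than 40 mm above the desk ((height (world z) of book_red above 0.04 m and contact force between the fingers and book_red below 0.05 N) or (height (world z) of book_blue above 0.04 m and contact force between the fingers and book_blue below 0.05 N) or (height (world z) of book_green above 0.04 m and contact force between the fingers and book_green below 0.05 N) or (height (world z) of book_yellow above 0.04 m and contact force between the fingers and book_yellow below 0.05 N)).
It fails at once if a book is knocked over (tilted more than 0.7 rad) (angle between any of book_red, book_blue, book_green, book_yellow's own z axis and vertical above 0.7 rad).
It fails at once if the mug or the stapler is moved more than 20 mm (distance of any of mug, stapler from where it was at the start of the episode above 0.02 m).
It also fails if it takes over 115 s, if anything falls off the work surface, if the arm or the gripper's body presses on something with over 40 N, if the wrist force passes 120 N, or if a joint passes its speed limit or range.

## Working session

There is one attempt and no reset: what is moved stays moved. The work goes in short steps, Python scripts to look and compute and a tool call to move; the robot and the scene stay as the last step left them, time stands still between calls to the robot, and variables do not carry over. Pictures are saved under pics/ and viewed, at most 14 in all, crops included, and the job is handed in when it is done.

Besides the shell and the picture viewer there is one more tool, called as name(argument=value, ...), one argument or row to a line, values as JSON. move_arm: Moves the arm, as the interface text tells. Shifts and turns lie within -1 to 1; 1 stands for 0.4 m of shift or 90 degrees of turn. Its arguments: {"type":"object","properties":{"rows":{"type":"array","items":{"type":"number"}},"newtons":{"type":"number"}},"required":["rows"]}

```bash
mkdir -p pics; python3 - <<'E'
from cell import arm
import cv2,numpy as np
s=arm.observe(); print(s)
for n in("top","scene"):
    c=arm.camera(n); np.savez(n+".npz",**{k:np.array(v) for k,v in c.items()})
    cv2.imwrite(f"pics/{n}0.png",c["frame"][:,:,::-1]); print(n,np.array(c["K"]).tolist(),c["dist"],(-np.array(c["R"]).T@np.array(c["t"])).round())
E
```

```text
{'t': 0.0, 'joint_pos': array([-1.28260838,  0.43521867,  0.02497465,  1.57411178, -0.01160387,
        1.1339946 , -0.07510555]), 'qvel': array([-0.00149937, -0.00028331, -0.00143163, -0.00043031,  0.00034645,
       -0.00014034,  0.00054039]), 'joint_torque': array([ 1.69294090e-03, -6.70468497e+01,  1.02626022e+00, -3.16229260e+01,
        1.56524446e-02,  1.18088984e-02, -1.13737789e-05]), 'tcp_pos': array([237.93087465, 577.38534184, 230.52298953]), 'tool_rot': array([-8.42888539e-05,  1.94191551e-01,  9.80963308e-01, -7.89177826e-04]), 'contact_force': array([-0.12451471, -0.11682086,  0.08921507]), 'torque': array([ 0.00744353, -0.01441793, -0.00334858]), 'grasp_force': 0.0, 'opening': 85.46771316935872}
top [[610.534726592547, 0.0, 317.94499071047045], [0.0, 610.534726592547, 239.1619243301869], [0.0, 0.0, 1.0]] [-0.04765737  0.          0.          0.          0.        ] [ 343.  -33. 1688.]
scene [[481.12225663458815, 0.0, 309.0770038566991], [0.0, 481.12225663458815, 233.8507423453148], [0.0, 0.0, 1.0]] [0.04421602 0.         0.         0.         0.        ] [1375. -323.  620.]
```

View pics/top0.png

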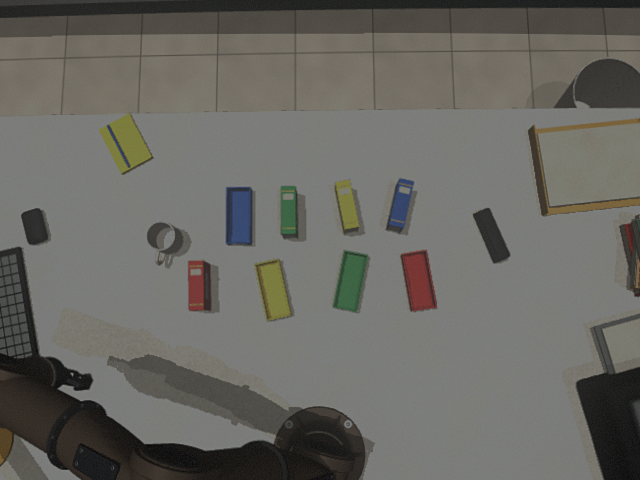

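View pics/scene0.png

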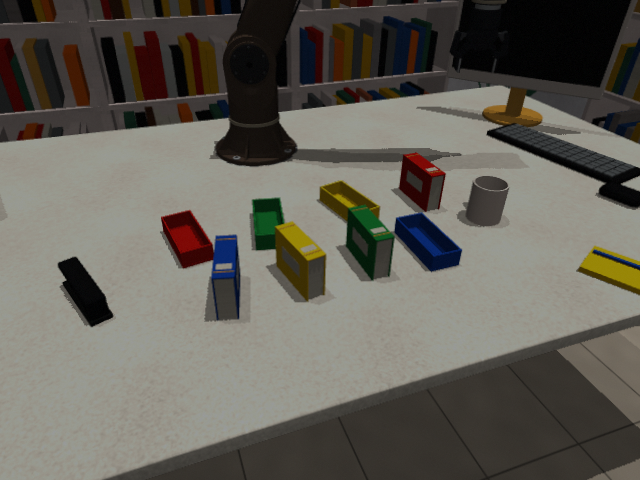

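The top view shows the trays: blue at (239,216), yellow (273,290), green (350,281) and red (419,280). The books are green (289,212), yellow (347,206), blue (400,205) and red (199,286), with the mug at (164,238) and the stapler at (491,235). The scene view shows all four books standing.

```bash
cat > h.py <<'E'
import cv2,numpy as np
HUE={'red':[(0,8),(172,180)],'blue':[(105,128)],'green':[(50,85)],'yellow':[(22,35)]}
def world(c):
    K,R,t,d=np.array(c["K"]),np.array(c["R"]),np.array(c["t"]),np.array(c["dist"])
    v,u=np.mgrid[0:480,0:640]
    n=cv2.undistortPoints(np.stack([u,v],-1).reshape(-1,1,2).astype(float),K,d).reshape(480,640,2)
    ray=np.dstack([n,np.ones((480,640))])
    return ((ray*c["depth"][...,None]-t)@R), ray@R, -R.T@t
def onplane(ray,o,px,z):
    r=ray[px]; return (o+r*((z-o[2])/r[:,2])[:,None])[:,:2]
def rect(p):
    (cx,cy),_,_=r=cv2.minAreaRect(p.astype(np.float32)); b=cv2.boxPoints(r)
    e=[b[1]-b[0],b[2]-b[1]]; l=[np.linalg.norm(x) for x in e]; i=int(l[1]>l[0])
    a=np.degrees(np.arctan2(e[i][1],e[i][0]))
    return np.round([cx,cy,(a+90)%180-90,max(l),min(l)],1)
def locate(c,roi=(170,330,140,450)):
    P,ray,o=world(c); hsv=cv2.cvtColor(c["frame"],cv2.COLOR_RGB2HSV); out={}
    R=np.zeros((480,640),bool); R[roi[0]:roi[1],roi[2]:roi[3]]=1; z=P[...,2]
    sat=hsv[...,1]>110
    for n,hs in HUE.items():
        m=sat&R&np.any([(hsv[...,0]>=a)&(hsv[...,0]<b) for a,b in hs],0)
        m=cv2.morphologyEx(m.astype(np.uint8),cv2.MORPH_OPEN,np.ones((2,2)))
        for k,lo,hi,h in(("book",80,130,None),("slot",28,60,40)):
            q=(m>0)&(z>lo)&(z<hi)
            if k=="book": q=cv2.morphologyEx(q.astype(np.uint8),cv2.MORPH_CLOSE,np.ones((9,9)))>0
            N,L,S,_=cv2.connectedComponentsWithStats(cv2.dilate(q.astype(np.uint8),np.ones((3,3))))
            if N<2: continue
            q&=L==1+np.argmax(S[1:,4])
            hz=np.median(z[q]); px=np.nonzero(q)
            out[k+"_"+n]=(rect(onplane(ray,o,px,h or hz)),round(float(hz),1),len(px[0]))
    return out
E
python3 - <<'E'
from h import *
c=dict(np.load("top.npz"))
for k,v in locate(c).items(): print(k,*v)
P,ray,o=world(c); 
for n,(a,b,e,f) in {'mug':(215,260,140,190),'stap':(200,270,465,515),'desk':(330,340,400,420)}.items():
    p=P[a:b,e:f].reshape(-1,3); q=p[p[:,2]>25] if n!='desk' else p; print(n,q.min(0).round(),q.max(0).round(),np.median(q[:,2]))
from cell import arm
from scipy.spatial.transform import Rotation as Ro
print(Ro.from_quat(np.roll(arm.observe()['tool_rot'],-1)).as_matrix().round(3))
E
```

```text
book_red [443.3 313.    1.3 123.8  37. ] 100.3 669
slot_red [ 381.4 -285.9   89.6   64.4   13.3] 39.9 43
book_blue [ 644.5 -221.7  -14.3  102.7   36.1] 100.7 460
slot_blue [629.5 187.2 -18.3 155.8  45.3] 40.1 152
book_yellow [653.3 -80.6  10.4 126.6  37. ] 101.0 646
slot_yellow [431.1  92.3  -6.5 162.7  52.2] 40.5 131
mug [343. -33.  25.] [ 616.  457. 1688.] 74.37985242090062
stap [ 343. -520.   26.] [ 652.  -33. 1688.] 54.96123216644989
desk [ 300. -277.   -9.] [ 343.  -33. 1688.] 1.3828661418244956
[[-0.925  0.381 -0.   ]
 [ 0.381  0.925 -0.001]
 [-0.    -0.001 -1.   ]]
```

```bash
python3 - <<'E'
s=open('h.py').read(); i=s.index("def locate")
s=s[:i]+'''def locate(c,roi=(170,330,140,450)):
    P,ray,o=world(c); hsv=cv2.cvtColor(c["frame"],cv2.COLOR_RGB2HSV); out={}
    R=np.zeros((480,640),bool); R[roi[0]:roi[1],roi[2]:roi[3]]=1; z=P[...,2]
    top=(R&(z>85)&(z<118)).astype(np.uint8)
    N,L,S,_=cv2.connectedComponentsWithStats(top)
    for n,hs in HUE.items():
        m=(hsv[...,1]>100)&R&np.any([(hsv[...,0]>=a)&(hsv[...,0]<=b) for a,b in hs],0)
        cnt=np.bincount(L[m],minlength=N); cnt[0]=0; q=L==np.argmax(cnt)
        if cnt.max()>80:
            hz=np.median(z[q]); out["book_"+n]=(rect(onplane(ray,o,np.nonzero(q),100)),round(float(hz),1),int(q.sum()))
        near=cv2.dilate(q.astype(np.uint8),np.ones((9,9)))>0 if cnt.max()>80 else np.zeros_like(m)
        g=(m&~near&(z<70)).astype(np.uint8); g=cv2.morphologyEx(g,cv2.MORPH_OPEN,np.ones((3,3)))
        N2,L2,S2,_=cv2.connectedComponentsWithStats(g)
        if N2>1:
            q=L2==1+np.argmax(S2[1:,4]); out["slot_"+n]=(rect(onplane(ray,o,np.nonzero(q),20)),round(float(np.median(z[q])),1),int(q.sum()))
    return out
'''
s=s.replace("(50,85)","(45,90)"); open('h.py','w').write(s)
E
python3 - <<'E'
from h import *
c=dict(np.load("top.npz"))
for k,v in locate(c).items(): print(k,*v)
hsv=cv2.cvtColor(c["frame"],cv2.COLOR_RGB2HSV)
for p in[(281,350),(285,342),(222,289),(280,419),(216,239),(290,273)]: print(p,hsv[p])
E
```

```text
book_red [444.6 314.5   2.5 127.5  42.6] 100.4 784
slot_red [ 455.5 -273.5    8.8  151.2   60.9] 5.3 1221
book_blue [ 657.  -222.5  -13.9  132.8   40.8] 100.8 750
slot_blue [ 6.397e+02  2.121e+02 -4.000e-01  1.440e+02  5.230e+01] 5.8 970
book_green [641.8  76.6   0.  129.5  40. ] 100.6 757
book_yellow [655.1 -78.5  10.3 130.7  40.6] 101.0 742
slot_yellow [435.8 122.7  12.4 154.6  68.2] 5.6 1238
(281, 350) [65 95 99]
(285, 342) [ 65  97 100]
(222, 289) [ 66 100 102]
(280, 419) [  1 148 119]
(216, 239) [111 123 112]
(290, 273) [ 31 123 124]
```

```bash
sed -i 's/hsv\[...,1\]>100)/hsv[...,1]>70)/; s/(z<70)).astype/(z<70)).astype/' h.py
cat >> h.py <<'E'
def plan(*targets):
    """each target x,y,z,axis angle deg (object's long x axis): row values from the measured pose"""
    from cell import arm
    from scipy.spatial.transform import Rotation as Ro
    s=arm.observe(); M=Ro.from_quat(np.roll(s['tool_rot'],-1)).as_matrix()
    ty=np.degrees(np.arctan2(M[1,1],M[0,1]))
    print("t",round(s['t'],1),"tcp",s['tcp_pos'].round(1),"axis",round((ty-90+90)%180-90,1),"j7",s['joint_pos'][6].round(2),"open",round(s['opening'],1))
    for x,y,z,a in targets:
        d=M.T@(np.array([x,y,z])-s['tcp_pos']); r=-((a+90-ty+90)%180-90)
        print((x,y,z,a),"->",(d/400).round(4),round(r/90,4))
E
python3 - <<'E'
from h import *
c=dict(np.load("top.npz"))
for k,v in locate(c).items(): print(k,*v)
plan((444.6,314.5,200,2.5))
E
```

```text
book_red [444.6 314.5   2.5 127.5  42.6] 100.4 784
slot_red [ 458.8 -276.2    8.8  160.2   71.9] 6.3 1460
book_blue [ 657.  -222.5  -13.9  132.8   40.8] 100.8 750
slot_blue [ 6.383e+02  2.184e+02 -4.000e-01  1.468e+02  6.680e+01] 6.0 1156
book_green [641.8  76.6   0.  129.5  40. ] 100.6 757
slot_green [456.  -88.7 -11.8 151.6  66.3] 5.3 1255
book_yellow [655.1 -78.5  10.3 130.7  40.6] 101.0 742
slot_yellow [437.1 123.4  12.5 160.   69.8] 5.9 1353
t 0.1 tcp [238.  577.4 230.6] axis -22.4 j7 -0.08 open 85.5
(444.6, 314.5, 200, 2.5) -> [-0.728  -0.4108  0.0772] -0.2766
```

move_arm(
  rows=[-0.1, -0.056, 0.01, -0.04, 0, -0.2, -0.113, 0.02, -0.08, 0, -0.3, -0.17, 0.03, -0.12, 0, -0.4, -0.226, 0.04, -0.16, 0, -0.5, -0.28, 0.05, -0.2, 0, -0.6, -0.34, 0.06, -0.24, 0, -0.68, -0.385, 0.075, -0.265, 0, -0.728, -0.411, 0.077, -0.277, 0, -0.728, -0.411, 0.077, -0.277, 0, -0.728, -0.411, 0.077, -0.277, 0, -0.728, -0.411, 0.077, -0.277, 0],
  newtons=40,
)

```text
t: 1.2
tcp_pos: [443.8, 316.1, 200.4]
tool_rot: [-0.0, -0.023, 1.0, 0.0]
contact_force: [-0.5, 1.1, -0.1]
opening: 85.8
grasp_force: 0.0
```

```bash
python3 - <<'E'
from h import *
plan((444.6,314.5,55,2.5))
c=dict(np.load("top.npz")); P,ray,o=world(c); hsv=cv2.cvtColor(c["frame"],cv2.COLOR_RGB2HSV)
# refine tray: saturation/value edge profile
for nm,(r0,r1,c0,c1) in {'blue':(180,252,220,258),'green':(245,318,328,372)}.items():
    print(nm,"col mid H,S,V:"); cc=(c0+c1)//2
    print([tuple(int(x) for x in hsv[r,cc]) for r in list(range(r0,r0+12))+list(range(r1-12,r1))])
E
```

```text
t 1.2 tcp [443.8 316.1 200.4] axis 2.6 j7 0.91 open 85.8
(444.6, 314.5, 55, 2.5) -> [-0.0021 -0.0043  0.3635] 0.0014
blue col mid H,S,V:
[(60, 2, 123), (60, 2, 124), (105, 4, 127), (60, 2, 123), (60, 4, 124), (45, 4, 126), (109, 17, 122), (113, 116, 99), (118, 57, 54), (113, 20, 51), (110, 67, 57), (113, 101, 86), (110, 127, 114), (110, 130, 110), (113, 129, 95), (114, 63, 81), (30, 14, 71), (40, 8, 95), (45, 4, 126), (0, 0, 126), (30, 4, 122), (53, 8, 125), (60, 4, 127), (60, 2, 124)]
green col mid H,S,V:
[(30, 4, 124), (50, 6, 123), (40, 6, 124), (30, 4, 122), (30, 6, 126), (50, 13, 118), (61, 50, 107), (65, 98, 91), (57, 44, 52), (65, 82, 75), (66, 103, 99), (65, 100, 99), (67, 101, 101), (66, 93, 101), (66, 97, 89), (65, 98, 86), (61, 71, 94), (45, 5, 102), (90, 2, 124), (0, 2, 126), (30, 2, 125), (45, 4, 126), (60, 2, 124), (50, 6, 127)]
```

move_arm(
  rows=[-0.001, -0.002, 0.08, 0, 0, -0.002, -0.003, 0.16, 0, 0, -0.002, -0.003, 0.24, 0, 0, -0.002, -0.003, 0.3, 0, 0, -0.002, -0.003, 0.34, 0, 0, -0.002, -0.003, 0.363, 0, 0, -0.002, -0.003, 0.363, 0, 0, -0.002, -0.003, 0.363, 0, 0.5, -0.002, -0.003, 0.363, 0, 1, -0.002, -0.003, 0.363, 0, 1, -0.002, -0.003, 0.363, 0, 1, -0.002, -0.003, 0.363, 0, 1, -0.002, -0.003, 0.363, 0, 1, -0.002, -0.003, 0.363, 0, 1, -0.002, -0.003, 0.363, 0, 1],
  newtons=40,
)

```text
t: 2.7
tcp_pos: [446.1, 314.5, 56.2]
tool_rot: [0.001, -0.022, 1.0, 0.001]
contact_force: [-0.8, 0.4, 7.0]
opening: 39.7
grasp_force: 47.1
```

```bash
sed -i 's/g=cv2.morphologyEx(g,cv2.MORPH_OPEN/g=cv2.morphologyEx(cv2.morphologyEx(g,cv2.MORPH_CLOSE,np.ones((5,5))),cv2.MORPH_OPEN/' h.py; python3 - <<'E'
from h import *
c=dict(np.load("top.npz"))
for k,v in locate(c).items(): print(k,*v)
plan((458.8,-276.2,185,8.8))
E
```

```text
book_red [444.6 314.5   2.5 127.5  42.6] 100.4 784
slot_red [ 458.8 -276.2    8.8  160.2   71.9] 6.5 1526
book_blue [ 657.  -222.5  -13.9  132.8   40.8] 100.8 750
slot_blue [6.441e+02 2.202e+02 6.000e-01 1.595e+02 6.750e+01] 7.3 1417
book_green [641.8  76.6   0.  129.5  40. ] 100.6 757
slot_green [459.2 -89.4 -11.6 158.2  66.3] 5.7 1398
book_yellow [655.1 -78.5  10.3 130.7  40.6] 101.0 742
slot_yellow [437.2 123.4  12.5 160.1  69.8] 6.1 1492
t 2.7 tcp [446.1 314.5  56.2] axis 2.5 j7 0.91 open 39.7
(458.8, -276.2, 185, 8.8) -> [ 0.0334 -1.4762 -0.3239] -0.0695
```

move_arm(
  rows=[0, 0, -0.03, 0, 1, 0, 0, -0.08, 0, 1, 0, 0, -0.14, 0, 1, 0, 0, -0.2, 0, 1, 0, 0, -0.26, 0, 1, 0, -0.02, -0.3, 0, 1, 0, -0.05, -0.324, 0, 1, 0.002, -0.1, -0.324, -0.005, 1, 0.004, -0.16, -0.324, -0.01, 1, 0.006, -0.23, -0.324, -0.015, 1, 0.008, -0.3, -0.324, -0.02, 1, 0.01, -0.37, -0.324, -0.025, 1, 0.012, -0.44, -0.324, -0.03, 1, 0.014, -0.51, -0.324, -0.035, 1, 0.016, -0.58, -0.324, -0.04, 1, 0.018, -0.65, -0.324, -0.045, 1, 0.02, -0.72, -0.324, -0.05, 1, 0.022, -0.79, -0.324, -0.055, 1, 0.024, -0.86, -0.324, -0.06, 1, 0.026, -0.92, -0.324, -0.065, 1],
)

```text
t: 4.7
tcp_pos: [450.1, -56.6, 184.7]
tool_rot: [-0.001, -0.072, 0.997, -0.0]
contact_force: [0.8, 0.6, -3.8]
opening: 39.5
grasp_force: 47.1
```

```bash
python3 -c "
from h import *
plan((458.8,-276.2,185,8.8))"
```

```text
t 4.7 tcp [450.1 -56.6 184.7] axis 8.3 j7 1.78 open 39.5
(458.8, -276.2, 185, 8.8) -> [ 0.0579 -0.5465 -0.0006] -0.0054
```

move_arm(
  rows=[0.007, -0.06, 0, 0, 1, 0.014, -0.13, 0, 0, 1, 0.022, -0.2, 0, 0, 1, 0.03, -0.27, 0, 0, 1, 0.037, -0.34, 0, 0, 1, 0.044, -0.41, 0, -0.002, 1, 0.05, -0.47, 0, -0.004, 1, 0.054, -0.51, 0, -0.005, 1, 0.056, -0.535, 0, -0.005, 1, 0.058, -0.5465, 0, -0.005, 1, 0.058, -0.5465, 0, -0.005, 1, 0.058, -0.5465, 0, -0.005, 1, 0.058, -0.5465, 0, -0.005, 1],
)

```text
t: 6.0
tcp_pos: [460.5, -272.9, 184.9]
tool_rot: [-0.0, -0.078, 0.997, 0.0]
contact_force: [0.2, 0.2, -3.7]
opening: 39.7
grasp_force: 47.0
```

```bash
python3 - <<'E'
from h import *
from cell import arm
c=arm.camera("top"); cv2.imwrite("pics/top1.png",cv2.resize(c["frame"][200:350,340:500,::-1],None,fx=4,fy=4))
plan((458.8,-276.2,60.2,8.8))
# held book top: z from depth around tray, any lateral offset along book x
E
```

```text
t 6.0 tcp [ 460.5 -273.   184.9] axis 8.9 j7 2.28 open 39.6
(458.8, -276.2, 60.2, 8.8) -> [ 0.0055 -0.0073  0.3118] 0.0012
```

View pics/top1.png

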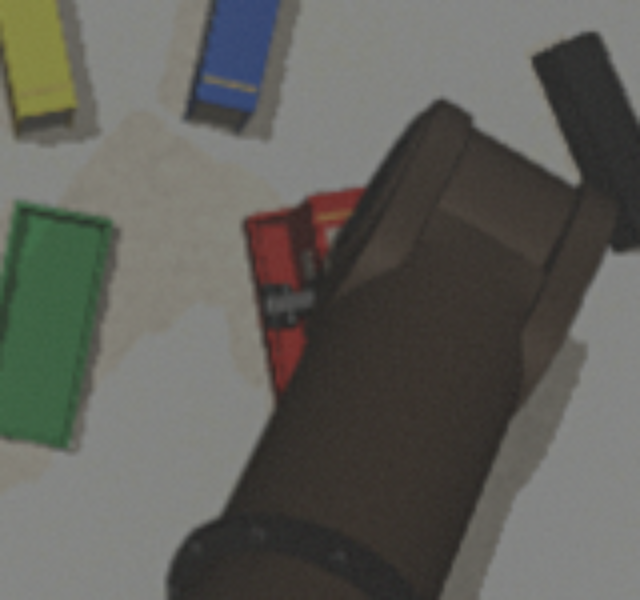

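The crop shows the held red book (≈(330,215)) above its tray and parallel to it. I'll lower it now.

move_arm(
  rows=[0.0055, -0.0073, 0.03, 0, 1, 0.0055, -0.0073, 0.07, 0, 1, 0.0055, -0.0073, 0.12, 0, 1, 0.0055, -0.0073, 0.17, 0, 1, 0.0055, -0.0073, 0.21, 0, 1, 0.0055, -0.0073, 0.24, 0, 1, 0.0055, -0.0073, 0.265, 0, 1, 0.0055, -0.0073, 0.285, 0, 1, 0.0055, -0.0073, 0.3, 0, 1, 0.0055, -0.0073, 0.308, 0, 1, 0.0055, -0.0073, 0.311, 0, 1, 0.0055, -0.0073, 0.311, 0, 1, 0.0055, -0.0073, 0.311, 0, 1],
)

```text
t: 7.35
tcp_pos: [458.9, -277.3, 60.9]
tool_rot: [0.0, -0.077, 0.997, -0.0]
contact_force: [1.0, -0.2, -3.2]
opening: 39.5
grasp_force: 46.9
```

```bash
python3 -c "
from h import *
plan((458.8,-276.2,60.2,8.8))
from cell import arm
print(arm.observe()['contact_force'])"
```

```text
t 7.3 tcp [ 458.9 -277.3   60.9] axis 8.8 j7 2.35 open 39.5
(458.8, -276.2, 60.2, 8.8) -> [-0.0002  0.0028  0.0017] 0.0004
[ 0.97891447 -0.21142296 -3.20315983]
```

move_arm(
  rows=[0, 0, 0.002, 0, 1, 0, 0, 0.004, 0, 1, 0, 0, 0.004, 0, 1, 0, 0, 0.004, 0, 0.8, 0, 0, 0.004, 0, 0.6, 0, 0, 0.004, 0, 0.4, 0, 0, 0.004, 0, 0.2, 0, 0, 0.004, 0, 0, 0, 0, 0.004, 0, 0, 0, 0, -0.04, 0, 0, 0, 0, -0.1, 0, 0, 0, 0, -0.2, 0, 0, 0, 0, -0.3, 0, 0, 0, 0, -0.35, 0, 0, 0, 0, -0.36, 0, 0],
)

```text
t: 8.85
tcp_pos: [460.0, -278.0, 207.3]
tool_rot: [0.002, -0.077, 0.997, -0.001]
contact_force: [0.5, -0.3, -1.1]
opening: 85.3
grasp_force: 0.0
```

```bash
python3 -c "
from h import *
plan((657,-222.5,205,-13.9),(657,-222.5,55,-13.9))"
```

```text
t 8.8 tcp [ 460.  -278.   207.3] axis 8.8 j7 2.28 open 85.3
(657, -222.5, 205, -13.9) -> [-0.508   0.0615  0.0076] 0.2526
(657, -222.5, 55, -13.9) -> [-0.5064  0.0624  0.3826] 0.2526
```

move_arm(
  rows=[-0.06, 0.007, 0.003, 0.03, 0, -0.14, 0.017, 0.004, 0.07, 0, -0.22, 0.027, 0.005, 0.11, 0, -0.3, 0.036, 0.007, 0.15, 0, -0.38, 0.046, 0.007, 0.19, 0, -0.44, 0.053, 0.007, 0.22, 0, -0.48, 0.058, 0.007, 0.24, 0, -0.508, 0.061, 0.007, 0.252, 0, -0.508, 0.061, 0.007, 0.252, 0, -0.508, 0.061, 0.007, 0.252, 0, -0.508, 0.061, 0.007, 0.252, 0],
)

```text
t: 9.95
tcp_pos: [654.6, -222.8, 201.7]
tool_rot: [-0.0, 0.121, 0.993, -0.0]
contact_force: [0.0, 0.4, 0.2]
opening: 85.6
grasp_force: 0.0
```

```bash
python3 -c "
from h import *
plan((657,-222.5,55,-13.9))"
```

```text
t 9.9 tcp [ 654.6 -222.8  201.7] axis -13.9 j7 1.75 open 85.6
(657, -222.5, 55, -13.9) -> [-0.0058  0.0022  0.3668] 0.0001
```

move_arm(
  rows=[-0.003, 0.002, 0.08, 0, 0, -0.005, 0.002, 0.16, 0, 0, -0.005, 0.002, 0.24, 0, 0, -0.005, 0.002, 0.3, 0, 0, -0.005, 0.002, 0.34, 0, 0, -0.005, 0.002, 0.365, 0, 0, -0.005, 0.002, 0.365, 0, 0, -0.005, 0.002, 0.365, 0, 0.5, -0.005, 0.002, 0.365, 0, 1, -0.005, 0.002, 0.365, 0, 1, -0.005, 0.002, 0.365, 0, 1, -0.005, 0.002, 0.365, 0, 1, -0.005, 0.002, 0.365, 0, 1, -0.005, 0.002, 0.365, 0, 1],
)

```text
t: 11.35
tcp_pos: [658.4, -222.0, 56.8]
tool_rot: [0.001, 0.121, 0.993, -0.0]
contact_force: [-0.9, -0.8, 6.7]
opening: 39.8
grasp_force: 47.4
```

```bash
python3 -c "
from h import *
plan((657,-222.5,200,-13.9),(650,60,200,-7),(644.1,220.2,200,.6))"
```

```text
t 11.3 tcp [ 658.4 -222.    56.8] axis -13.9 j7 1.8 open 39.8
(657, -222.5, 200, -13.9) -> [ 0.0026 -0.0021 -0.358 ] 0.0005
(650, 60, 200, -7) -> [ 0.1886  0.6794 -0.3584] -0.0761
(644.1, 220.2, 200, 0.6) -> [ 0.2988  1.0647 -0.3587] -0.1606
```

move_arm(
  rows=[0, 0, -0.03, 0, 1, 0, 0, -0.08, 0, 1, 0, 0, -0.14, 0, 1, 0, 0, -0.2, 0, 1, 0, 0, -0.26, 0, 1, 0, 0, -0.32, 0, 1, 0.006, 0.02, -0.358, -0.003, 1, 0.017, 0.06, -0.358, -0.008, 1, 0.033, 0.12, -0.358, -0.015, 1, 0.053, 0.19, -0.358, -0.022, 1, 0.072, 0.26, -0.358, -0.03, 1, 0.092, 0.33, -0.358, -0.038, 1, 0.111, 0.4, -0.358, -0.046, 1, 0.131, 0.47, -0.358, -0.054, 1, 0.15, 0.54, -0.358, -0.062, 1, 0.17, 0.61, -0.358, -0.07, 1, 0.19, 0.68, -0.358, -0.08, 1, 0.21, 0.75, -0.358, -0.09, 1, 0.23, 0.82, -0.358, -0.1, 1, 0.25, 0.89, -0.358, -0.12, 1],
)

```text
t: 13.35
tcp_pos: [643.9, 151.1, 197.3]
tool_rot: [-0.001, 0.025, 1.0, 0.0]
contact_force: [-0.1, 0.2, -2.3]
opening: 39.2
grasp_force: 47.3
```

```bash
python3 -c "
from h import *
plan((645,220.2,200,.6))"
```

```text
t 13.3 tcp [643.9 151.1 197.3] axis -2.9 j7 1.34 open 39.2
(645, 220.2, 200, 0.6) -> [ 0.006   0.1726 -0.0068] -0.0386
```

move_arm(
  rows=[0.002, 0.05, 0, -0.01, 1, 0.004, 0.1, 0, -0.02, 1, 0.005, 0.14, 0, -0.03, 1, 0.006, 0.162, 0, -0.037, 1, 0.006, 0.1726, 0, -0.038, 1, 0.006, 0.1726, 0, -0.038, 1, 0.006, 0.1726, 0.03, -0.038, 1, 0.006, 0.1726, 0.07, -0.038, 1, 0.006, 0.1726, 0.12, -0.038, 1, 0.006, 0.1726, 0.16, -0.038, 1, 0.006, 0.1726, 0.19, -0.038, 1, 0.006, 0.1726, 0.2, -0.038, 1, 0.006, 0.1726, 0.2, -0.038, 1, 0.006, 0.1726, 0.2, -0.038, 1],
)

```text
t: 14.75
tcp_pos: [647.7, 216.9, 119.6]
tool_rot: [0.001, -0.003, 1.0, 0.0]
contact_force: [-0.2, 0.1, -2.1]
opening: 39.2
grasp_force: 47.2
```

```bash
python3 - <<'E'
from h import *
from cell import arm
plan((645,220.2,60.8,.6))
c=arm.camera("top"); L=locate(c); print({k:L.get(k) for k in('book_red','slot_blue','slot_red')})
E
```

```text
t 14.8 tcp [647.7 216.9 119.6] axis 0.4 j7 1.32 open 39.2
(645, 220.2, 60.8, 0.6) -> [0.007  0.0082 0.147 ] -0.0028
{'book_red': (array([ 457.1, -273.7,    8.5,  130.3,   43.6]), 104.4, 829), 'slot_blue': (array([6.124e+02, 2.000e+02, 6.000e-01, 9.570e+01, 2.780e+01]), 10.0, 270), 'slot_red': (array([ 454.4, -246.3,    8.3,  155.6,   11.4]), 31.7, 218)}
```

move_arm(
  rows=[0.003, 0.004, 0.01, 0, 1, 0.007, 0.007, 0.04, -0.001, 1, 0.007, 0.007, 0.08, -0.002, 1, 0.007, 0.007, 0.11, -0.002, 1, 0.007, 0.007, 0.13, -0.002, 1, 0.007, 0.007, 0.142, -0.002, 1, 0.007, 0.007, 0.147, -0.002, 1, 0.007, 0.007, 0.149, -0.002, 1, 0.007, 0.007, 0.15, -0.002, 1, 0.007, 0.007, 0.15, -0.002, 1],
)

```text
t: 15.8
tcp_pos: [644.0, 219.0, 60.4]
tool_rot: [-0.0, -0.005, 1.0, -0.0]
contact_force: [-8.5, -3.2, 12.1]
opening: 39.4
grasp_force: 42.6
```

move_arm(
  rows=[0, 0, -0.002, 0, 1, 0, 0, -0.002, 0, 0.8, 0, 0, -0.002, 0, 0.6, 0, 0, -0.002, 0, 0.4, 0, 0, -0.002, 0, 0.2, 0, 0, -0.002, 0, 0, 0, 0, -0.002, 0, 0, 0, 0, -0.04, 0, 0, 0, 0, -0.1, 0, 0, 0, 0, -0.2, 0, 0, 0, 0, -0.3, 0, 0, 0, 0, -0.35, 0, 0, 0, 0, -0.36, 0, 0],
)

```text
t: 17.1
tcp_pos: [646.1, 220.3, 207.6]
tool_rot: [0.003, -0.005, 1.0, 0.001]
contact_force: [0.6, -0.3, 0.1]
opening: 85.2
grasp_force: 0.0
```

```bash
python3 -c "
from h import *
plan((655.1,-78.5,205,10.3))"
```

```text
t 17.1 tcp [646.1 220.3 207.6] axis 0.5 j7 1.3 open 85.2
(655.1, -78.5, 205, 10.3) -> [-0.0153 -0.7471  0.0048] -0.1084
```

move_arm(
  rows=[0.002, -0.05, 0.003, 0, 0, 0.005, -0.12, 0.005, 0, 0, 0.008, -0.2, 0.006, 0.002, 0, 0.011, -0.27, 0.006, 0.004, 0, 0.013, -0.33, 0.006, 0.005, 0, 0.014, -0.359, 0.006, 0.006, 0, 0.014, -0.359, 0.006, 0.006, 0, 0.014, -0.359, 0.006, 0.006, 0, 0.014, -0.359, 0.006, 0.006, 0],
)

```text
t: 18.0
tcp_pos: [640.0, 78.2, 200.2]
tool_rot: [-0.0, -0.001, 1.0, 0.0]
contact_force: [0.3, 0.1, -0.2]
opening: 85.5
grasp_force: 0.0
```

```bash
python3 -c "
from h import *
plan((641.8,76.6,55,0))"
```

```text
t 18.0 tcp [640.   78.2 200.2] axis 0.1 j7 1.5 open 85.5
(641.8, 76.6, 55, 0) -> [-0.0047 -0.0044  0.3629] 0.0016
```

move_arm(
  rows=[-0.002, -0.003, 0.08, 0.001, 0, -0.004, -0.004, 0.16, 0.001, 0, -0.004, -0.004, 0.24, 0.001, 0, -0.004, -0.004, 0.3, 0.001, 0, -0.004, -0.004, 0.34, 0.001, 0, -0.004, -0.004, 0.363, 0.001, 0, -0.004, -0.004, 0.363, 0.001, 0, -0.004, -0.004, 0.363, 0.001, 0.5, -0.004, -0.004, 0.363, 0.001, 1, -0.004, -0.004, 0.363, 0.001, 1, -0.004, -0.004, 0.363, 0.001, 1, -0.004, -0.004, 0.363, 0.001, 1, -0.004, -0.004, 0.363, 0.001, 1, -0.004, -0.004, 0.363, 0.001, 1],
)

```text
t: 19.4
tcp_pos: [642.5, 74.8, 56.4]
tool_rot: [0.001, 0.001, 1.0, 0.0]
contact_force: [-0.6, 1.7, 7.1]
opening: 39.2
grasp_force: 41.5
```

```bash
python3 -c "
from h import *
plan((459.8,-89.4,190,-11.6))"
```

```text
t 19.4 tcp [642.5  74.8  56.4] axis -0.1 j7 1.54 open 39.2
(459.8, -89.4, 190, -11.6) -> [ 0.4556 -0.411  -0.335 ] 0.1281
```

move_arm(
  rows=[0, 0, -0.03, 0, 1, 0, 0, -0.08, 0, 1, 0, 0, -0.14, 0, 1, 0, 0, -0.2, 0, 1, 0, 0, -0.26, 0, 1, 0, 0, -0.31, 0, 1, 0.02, -0.018, -0.335, 0.006, 1, 0.06, -0.054, -0.335, 0.016, 1, 0.11, -0.1, -0.335, 0.03, 1, 0.16, -0.145, -0.335, 0.045, 1, 0.21, -0.19, -0.335, 0.06, 1, 0.26, -0.235, -0.335, 0.073, 1, 0.31, -0.28, -0.335, 0.087, 1, 0.36, -0.325, -0.335, 0.1, 1, 0.4, -0.36, -0.335, 0.112, 1, 0.43, -0.388, -0.335, 0.12, 1, 0.455, -0.411, -0.335, 0.128, 1, 0.455, -0.411, -0.335, 0.128, 1, 0.455, -0.411, -0.335, 0.128, 1, 0.455, -0.411, -0.335, 0.128, 1],
)

```text
t: 21.4
tcp_pos: [460.3, -88.8, 189.3]
tool_rot: [0.0, 0.1, 0.995, 0.0]
contact_force: [0.4, 0.0, -3.4]
opening: 39.4
grasp_force: 40.9
```

```bash
python3 -c "
from h import *
plan((459.8,-89.4,60.4,-11.6))"
```

```text
t 21.4 tcp [460.3 -88.8 189.3] axis -11.5 j7 1.57 open 39.4
(459.8, -89.4, 60.4, -11.6) -> [ 0.0011 -0.0017  0.3223] 0.0009
```

move_arm(
  rows=[0.001, 0, 0.03, 0, 1, 0.001, 0, 0.07, 0, 1, 0.001, 0, 0.12, 0, 1, 0.001, 0, 0.17, 0, 1, 0.001, 0, 0.21, 0, 1, 0.001, 0, 0.245, 0, 1, 0.001, 0, 0.275, 0, 1, 0.001, 0, 0.298, 0, 1, 0.001, 0, 0.312, 0, 1, 0.001, 0, 0.319, 0, 1, 0.001, 0, 0.322, 0, 1, 0.001, 0, 0.323, 0, 1, 0.001, 0, 0.323, 0, 1],
)

```text
t: 22.7
tcp_pos: [459.4, -89.5, 60.4]
tool_rot: [0.0, 0.101, 0.995, 0.0]
contact_force: [0.7, 0.3, -3.9]
opening: 39.9
grasp_force: 41.0
```

move_arm(
  rows=[0, 0, 0.002, 0, 1, 0, 0, 0.004, 0, 1, 0, 0, 0.004, 0, 1, 0, 0, 0.004, 0, 0.8, 0, 0, 0.004, 0, 0.6, 0, 0, 0.004, 0, 0.4, 0, 0, 0.004, 0, 0.2, 0, 0, 0.004, 0, 0, 0, 0, 0.004, 0, 0, 0, 0, -0.04, 0, 0, 0, 0, -0.1, 0, 0, 0, 0, -0.2, 0, 0, 0, 0, -0.3, 0, 0, 0, 0, -0.35, 0, 0, 0, 0, -0.36, 0, 0],
)

```text
t: 24.2
tcp_pos: [460.6, -89.7, 206.6]
tool_rot: [0.002, 0.101, 0.995, 0.0]
contact_force: [1.0, -0.9, 0.4]
opening: 85.1
grasp_force: 0.0
```

```bash
python3 -c "
from h import *
plan((655.1,-78.5,205,10.3))"
```

```text
t 24.2 tcp [460.6 -89.7 206.6] axis -11.6 j7 1.56 open 85.1
(655.1, -78.5, 205, 10.3) -> [-0.4706  0.1251  0.0061] -0.2433
```

move_arm(
  rows=[-0.06, 0.016, 0.003, -0.03, 0, -0.14, 0.037, 0.004, -0.07, 0, -0.22, 0.058, 0.005, -0.11, 0, -0.3, 0.08, 0.006, -0.155, 0, -0.37, 0.098, 0.006, -0.19, 0, -0.43, 0.114, 0.006, -0.22, 0, -0.471, 0.125, 0.006, -0.243, 0, -0.471, 0.125, 0.006, -0.243, 0, -0.471, 0.125, 0.006, -0.243, 0, -0.471, 0.125, 0.006, -0.243, 0],
)

```text
t: 25.2
tcp_pos: [652.6, -78.6, 201.1]
tool_rot: [-0.001, -0.089, 0.996, 0.0]
contact_force: [0.6, 0.4, 0.4]
opening: 85.2
grasp_force: 0.0
```

```bash
python3 -c "
from h import *
plan((655.1,-78.5,55,10.3))"
```

```text
t 25.2 tcp [652.6 -78.6 201.1] axis 10.2 j7 1.93 open 85.2
(655.1, -78.5, 55, 10.3) -> [-0.0067 -0.0009  0.3652] -0.001
```

move_arm(
  rows=[-0.003, -0.001, 0.08, -0.001, 0, -0.005, -0.001, 0.16, -0.001, 0, -0.005, -0.001, 0.24, -0.001, 0, -0.005, -0.001, 0.3, -0.001, 0, -0.005, -0.001, 0.34, -0.001, 0, -0.005, -0.001, 0.363, -0.001, 0, -0.005, -0.001, 0.363, -0.001, 0, -0.005, -0.001, 0.363, -0.001, 0.5, -0.005, -0.001, 0.363, -0.001, 1, -0.005, -0.001, 0.363, -0.001, 1, -0.005, -0.001, 0.363, -0.001, 1, -0.005, -0.001, 0.363, -0.001, 1, -0.005, -0.001, 0.363, -0.001, 1, -0.005, -0.001, 0.363, -0.001, 1],
)

```text
t: 26.6
tcp_pos: [656.5, -78.7, 57.6]
tool_rot: [0.001, -0.09, 0.996, -0.0]
contact_force: [-0.3, -0.7, 7.0]
opening: 39.5
grasp_force: 45.8
```

```bash
python3 -c "
from h import *
plan((438.2,123.4,190,12.5))"
```

```text
t 26.6 tcp [656.5 -78.7  57.6] axis 10.4 j7 1.97 open 39.5
(438.2, 123.4, 190, 12.5) -> [ 0.4456  0.595  -0.3321] -0.0239
```

move_arm(
  rows=[0, 0, -0.03, 0, 1, 0, 0, -0.08, 0, 1, 0, 0, -0.14, 0, 1, 0, 0, -0.2, 0, 1, 0, 0, -0.26, 0, 1, 0, 0, -0.31, 0, 1, 0.02, 0.027, -0.332, 0, 1, 0.06, 0.08, -0.332, -0.003, 1, 0.11, 0.147, -0.332, -0.006, 1, 0.16, 0.214, -0.332, -0.009, 1, 0.21, 0.28, -0.332, -0.011, 1, 0.26, 0.347, -0.332, -0.014, 1, 0.31, 0.414, -0.332, -0.017, 1, 0.36, 0.481, -0.332, -0.02, 1, 0.4, 0.534, -0.332, -0.022, 1, 0.43, 0.574, -0.332, -0.024, 1, 0.4455, 0.595, -0.332, -0.024, 1, 0.4455, 0.595, -0.332, -0.024, 1, 0.4455, 0.595, -0.332, -0.024, 1, 0.4455, 0.595, -0.332, -0.024, 1],
)

```text
t: 28.6
tcp_pos: [438.4, 122.8, 189.3]
tool_rot: [0.0, -0.108, 0.994, -0.0]
contact_force: [0.2, -0.5, -4.6]
opening: 39.8
grasp_force: 45.6
```

```bash
python3 -c "
from h import *
plan((438.2,123.4,61.3,12.5))"
```

```text
t 28.6 tcp [438.4 122.8 189.3] axis 12.4 j7 1.46 open 39.8
(438.2, 123.4, 61.3, 12.5) -> [3.0e-04 1.8e-03 3.2e-01] -0.0007
```

move_arm(
  rows=[0, 0.001, 0.03, 0, 1, 0, 0.001, 0.07, 0, 1, 0, 0.001, 0.12, 0, 1, 0, 0.001, 0.17, 0, 1, 0, 0.001, 0.21, 0, 1, 0, 0.001, 0.245, 0, 1, 0, 0.001, 0.275, 0, 1, 0, 0.001, 0.298, 0, 1, 0, 0.001, 0.312, 0, 1, 0, 0.001, 0.318, 0, 1, 0, 0.001, 0.32, 0, 1, 0, 0.001, 0.321, 0, 1, 0, 0.001, 0.321, 0, 1],
)

```text
t: 29.9
tcp_pos: [437.7, 123.7, 61.5]
tool_rot: [0.0, -0.109, 0.994, -0.0]
contact_force: [-1.7, -3.0, 3.7]
opening: 39.4
grasp_force: 46.2
```

move_arm(
  rows=[0, 0, 0.001, 0, 1, 0, 0, 0.001, 0, 0.8, 0, 0, 0.001, 0, 0.6, 0, 0, 0.001, 0, 0.4, 0, 0, 0.001, 0, 0.2, 0, 0, 0.001, 0, 0, 0, 0, 0.001, 0, 0, 0, 0, -0.04, 0, 0, 0, 0, -0.1, 0, 0, 0, 0, -0.2, 0, 0, 0, 0, -0.3, 0, 0, 0, 0, -0.36, 0, 0, 0, 0.1, -0.36, 0, 0, 0.02, 0.2, -0.36, 0, 0, 0.04, 0.3, -0.36, 0, 0, 0.06, 0.4, -0.36, 0, 0, 0.08, 0.5, -0.36, 0, 0, 0.1, 0.6, -0.36, 0, 0, 0.1, 0.7, -0.36, 0, 0, 0.1, 0.75, -0.36, 0, 0],
)

```text
t: 31.9
tcp_pos: [331.6, 411.8, 204.9]
tool_rot: [-0.0, -0.111, 0.994, 0.001]
contact_force: [0.2, 0.3, -0.2]
opening: 85.5
grasp_force: 0.0
```

```bash
python3 - <<'E'
from h import *
from cell import arm
for n in("top","scene"):
    c=arm.camera(n); cv2.imwrite(f"pics/{n}2.png",c["frame"][:,:,::-1])
    if n=="top":
        for k,v in locate(c).items():
            if k[:4]=="book":print(k,*v)
        a=np.load("top.npz")["frame"].astype(int); b=c["frame"].astype(int)
        for m,(r0,r1,c0,c1) in {'mug':(215,260,140,190),'stap':(200,270,465,515)}.items(): print(m,np.abs(a-b)[r0:r1,c0:c1].mean().round(2))
E
```

```text
book_red [ 457.2 -273.9    8.5  130.3   43.2] 104.6 825
book_blue [ 6.444e+02  2.174e+02 -5.000e-01  1.322e+02  4.300e+01] 104.5 777
book_green [460.  -88.2 -10.7 130.1  40.3] 104.8 771
book_yellow [437.2 124.   12.5 130.1  41.5] 104.6 795
mug 3.57
stap 3.65
```

View pics/scene2.png

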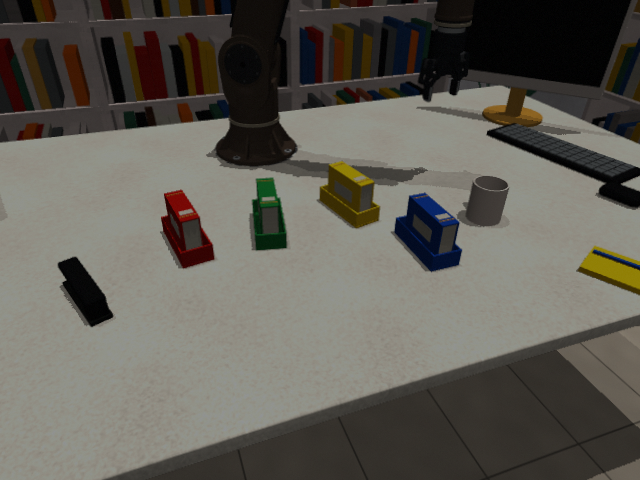

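The scene view shows all four books upright in their own trays: red (185,225), green (268,210), yellow (350,192) and blue (430,228). Their tops are about 104 mm above the desk, as they should be on the tray floors, and each is within 4 mm of its tray's centre. The mug and the stapler have not moved.

```bash
python3 -c "
from cell import arm
print(arm.hand_in())"
```

```text
the job is handed in; nothing more can be done
None
```

I put all four books in the trays of their own colour, and the last pictures showed each one upright on the tray floor within about 4 mm of centre, with the mug and stapler not moved. I handed the job in at about 32 s; the hand-in gave no verdict.

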